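Hang the weld gauge in its cabinet

TASK

Take the flat weld gauge out of its stand, reach down through the opening in the top of the gauge cabinet without touching the opening's frame, and hang it by its eye on the hook inside, feeling for the hook's height and never pressing hard on it. Lower the gauge gently until the hook carries it, only then let go, and leave it hanging still; disturb nothing else on the table.

Things in the scene. Friction and masses are not known exactly. Their poses are not given: they have to be found in the camera images.
- gauge: Weld gauge standing upright: steel plate 6 mm thick (its x) with a black handle on top; 145 mm tall, 100-210 g, symmetric front/back and left/right. Origin: centre of its bottom edge; z up, y across the width. Height 0-30 mm: blade 30 mm wide; 30-85 mm: plate 40 mm wide with the eye; 85-145 mm: handle 24 mm wide (y), 14 mm thick (x), to be gripped from above across the 24 mm.
- gauge_eye (a point): Centre of the gauge's eye, 65 mm above the gauge's origin, mid-plate; axes as the gauge's. The eye is a rectangular hole right through the plate along x, 18 mm wide (y) and 20 mm high, from 55 to 75 mm above the gauge's origin.
- stand: Grey block 140 x 90 x 35 mm (x, y, z) fixed to the table; origin: centre of its underside. The gauge stands in a slot 10 x 35 mm, 25 mm deep, 25 mm to +x of the block's centre: pull it straight up. The round scriber stands in a hole 35 mm to -x of the centre.
- cabinet: Gauge cabinet fixed to the table: blue steel, clear side panels, 140 x 190 x 180 mm (x, y, z). Origin: centre of its underside; z up, its back towards +x. Inside 130 mm (x) by 182 mm (y), floor 6 mm above the table. The only way in is the opening in its top, 92 mm (x) by 100 mm (y), centred over the origin.
- frame: The grey frame round the top opening (not to be touched by robot or gauge), 8 mm thick, from 172 to 180 mm above the table; origin: centre of the opening, at height 176 mm; axes as the cabinet's. Each opening edge is 46 mm (x) or 50 mm (y) from this point.
- strip: Upright aluminium strip inside the cabinet that carries the hook, 30 mm wide, 20 to 166 mm above the table. Its face looks to the cabinet's -x, 34 mm to +x of the cabinet's centre. Origin: on the face's centre line, at table level; axes as the cabinet's. The gauge hangs with its plate parallel to the strip, top edge of its eye on the hook's bar between upturned tip and strip.
- hook_mid (a point): Strip-face centre line, 128 mm above the table; axes as cabinet. The hook is clamped at an unmeasured height within 24 mm above or below: find it by feel. Hook: level round bar, 6 mm thick, on the centre line towards -x, base 24 x 26 x 5 mm; 33 mm from the face it turns up, tip ends 9 mm above the bar's axis. Gives up/down like a spring (1 mm per 2 N), not sideways; over 15 N is too hard.
- scriber: Bystander: round steel scriber 11 mm thick, 100 mm long, upright in the stand; origin at its foot.
- tube_offcut: Bystander: square steel tube offcut 50 x 50 x 90 mm; origin: centre of its underside.
- small_tube: Bystander: small square tube offcut 25 x 25 x 40 mm; origin: centre of its underside.
- hammer: Bystander: hammer lying on the table.
- brush: Bystander: brush lying on the table.
- bottle: Bystander: clear water bottle 64 mm across, 200 mm tall; origin: centre of its underside.
- magnet_square: Bystander: red welding magnet 100 x 20 x 80 mm; origin: centre of its underside.
Mind the look-alikes: they are no part of the job. Of the things like the stand, leave any that is black; of the rest the larger one is meant.

How it is judged (in metres and radians):
On the way, in this order (a step that is already met when the one before it is completed fails the run):
1. the gauge is lifted clear of its stand (z of gauge in the frame of stand above 0.05 m and contact force between the fingers and gauge above 1 N), for 0.2 s.
2. inside the cabinet the eye is over the hook, behind its upturned tip, and the hook bears the gauge while the fingers still hold it (x of gauge_eye in the frame of strip between -0.029 and 0 m and y of gauge_eye in the frame of strip between -0.01 and 0.01 m and z of gauge_eye in the frame of strip between 0.08 and 0.155 m and contact force between strip and gauge above 0.5 N and contact force between the fingers and gauge above 1 N), for 0.2 s.
At the end, for the whole second after the job is handed in: The gauge hangs released and at rest by its eye on the hook, behind the tip: eye centre under 29 mm from the strip's face, within 10 mm of its centre line, 80 to 155 mm above the table; hook bears over 0.4 N; upright within 0.2 rad, plate parallel to the strip within 0.4 rad (x of gauge_eye in the frame of strip between -0.029 and 0 m and y of gauge_eye in the frame of strip between -0.01 and 0.01 m and z of gauge_eye in the frame of strip between 0.08 and 0.155 m and contact force between strip and gauge above 0.4 N and angle between gauge's own z axis and vertical below 0.2 rad and angle between the x axis of gauge and the x axis of strip, either way round below 0.4 rad and linear speed of gauge below 0.03 m/s and angular speed of gauge below 0.4 rad/s and contact force between the fingers and gauge below 0.1 N); the robot touches nothing.
It fails at once if the frame of the opening is touched (over 0.5 N) (contact force between frame and anything else above 0.5 N).
It fails at once if the hook or its strip is pressed by the gauge with more than 15 N (contact force between strip and gauge above 15 N).
It fails at once if the robot itself presses on hook or strip (contact force between strip and the fingers above 2 N or contact force between strip and the arm above 2 N).
It fails at once if something else on the table is moved by more than 25 mm (distance of any of scriber, tube_offcut, small_tube, hammer, brush, bottle, magnet_square from where it was at the start of the episode above 0.025 m).
It also fails if it takes over 58 s, if anything falls off the work surface, if the arm or the gripper's body presses on something with over 40 N, if the wrist force passes 120 N, or if a joint passes its speed limit or range.

ROBOT

A 6-joint arm with a two-finger parallel gripper is mounted at the origin on the work surface. World frame = base frame: x ahead of the robot, y to its left, z up, the work surface at z = 0. Lengths are in m, angles in degrees, forces in N, time in s.
With the tool pointing down it reaches from about 0.3 to 0.825 m from the base axis. Payload 5.4 kg.
Tool frame: the origin (TCP) lies midway between the tips of the shut fingers; the grasp point (between the pads) lies 19 mm behind it (r.grasp_offset is the distance from the TCP to the grasp point, in m); z points along the fingers, x is the direction in which the jaws open and shut, and the axes are right-handed (so a half turn about z gives the same grasp; the last joint's range is limited). The gripper opens to 92 mm and grips with 3 to 60 N. Pads are 20 mm wide; open, the fingers measure 128 mm over their backs; the gripper's body (75 mm by 189 mm) begins 69 mm behind the grasp point.
Start: joints at [56.717, 9.076, 91.501, -0, 79.423, -12.038], TCP at [0.208, 0.536, 0.215] pointing down, gripper open.
Joint ranges: [-166.64, 166.64], [-54.1, 131.32], [10.49, 154.53], [-73.88, 253.88], [9.74, 151.15], [-171.62, 171.62]. Speed limits (degrees/s): [147.25, 147.25, 180, 180, 180, 180].

INTERFACE

Orientations are given as a 3x3 rotation matrix whose columns are the frame's x, y, z axes.
In Python, from cell import r gives the robot as it stands.
- The arm moves only by the tool send_rows, never from a script. Its argument "moves" is a list of rows, each a list of 3 entries, a list of its own where there are three numbers: the opening, from -1 (shut) to 1 (fully open), then the shift along the tool's x, y, z in m, then the turn about the tool's z in rad. A call has 1 to 12 rows; each row is the pose to reach, as a shift and turn from the pose measured when the call began, along the tool's axes at that moment; what a row does not reach only later rows make up. A row lasts 1/12 s, in which the tool goes at most 41.7 mm and 7.16 degrees, less where a joint would pass 70% of its speed; a pose out of reach is approached as far as the arm can. A call with a gripper value outside its range is refused whole. The fingers move at their own pace and stop on an object; "force" is the grip in N (left out, the last holds). Time passes only in rows, so rows that repeat a pose let the fingers close. It gives the time, the measured TCP pose, the force and the opening at its end, in the units of the state.
- r.sense(): the state, without advancing time (a new reading comes with each control period).
- r.get_image(name): name is "scene" or "top" or "wrist"; returns (picture, depth): 400x640x3 uint8, red, green, blue; 400x640 float32, m along the optical axis (not along the pixel's ray), 0 where there is no reading.
- r.calibration(name): a dict with "K" (3x3 intrinsics, pixels), "k1" (the pictures are not rectified: a ray, as slopes to the right and down, at radius r is drawn at 1 + k1 r^2 times it, then the intrinsics apply), "position" and "attitude" of the camera in the world; the wrist camera has in their place "mount" (4x4, takes a point from camera to tool coordinates, whose origin is the TCP and whose axes are the tool frame's). Camera axes: x right, y down, z forward; pixel columns grow to the right and rows downward; lengths in m; the calibration is good to about 2 mm. A picture is of the moment at which its call begins: read the wrist's pose just before it. calibration takes no time and is no camera call.
- r.close_job(): hands the job in, once; it reports no verdict.
The state is a dict: "time_s": time; "joint_pos": joint angles; "dq": joint speeds; "effort": joint torques, N m; "tool_pos": TCP position; "tool_rot": TCP orientation; "contact_force": force on the tool from outside, world axes, zero at the start; "torque": the same for the moment, N m; "width": finger opening in m.
Only numpy, scipy, OpenCV 4.12 (cv2) and the standard library are available. Lean on these libraries where they do the work, as an engineer would, in place of code of your own. Each camera call takes 0.05 s, during which the arm holds its last target. There are 200 camera calls.

## Working session

There is one attempt and no reset: what is moved stays moved. The work goes in short steps, Python scripts to look and compute and a tool call to move; the robot and the scene stay as the last step left them, time stands still between calls to the robot, and variables do not carry over. Pictures are saved under pics/ and viewed, about 8 in all and at most 12, crops included, and the job is handed in when it is done.

Besides the shell and the picture viewer there is one more tool, called after ">>>" as name(argument=value, ...) on one line, values as JSON. send_rows: Moves the arm, as the interface text tells. Its arguments: {"type":"object","properties":{"moves":{"type":"array"},"force":{"type":"number"}},"required":["moves"]}

```bash
ls; mkdir -p pics
cat > h.py <<'E'
import numpy as np, cv2
from cell import r
def rays(c,uv):
    K=np.array(c["K"]);uv=np.atleast_2d(uv).astype(float)
    d=np.c_[(uv[:,0]-K[0,2])/K[0,0],(uv[:,1]-K[1,2])/K[1,1]];u=d.copy()
    for _ in range(20): u=d/(1+c["k1"]*(u**2).sum(1,keepdims=True))
    return np.c_[u,np.ones(len(u))]
def cam(name,s=None):
    c=r.calibration(name)
    if "mount" in c:
        s=s or r.sense();M=np.array(c["mount"]);R=np.array(s["tool_rot"])
        return c,R@M[:3,:3],R@M[:3,3]+np.array(s["tool_pos"])
    return c,np.array(c["attitude"]),np.array(c["position"])
def onplane(C,uv,z):
    c,R,p=C;d=rays(c,uv)@R.T
    return p+d*((z-p[2])/d[:,2])[:,None]
def pts(C,uv,dep):
    c,R,p=C;return (rays(c,uv)*np.atleast_1d(dep)[:,None])@R.T+p
def proj(C,P):
    c,R,p=C;q=(np.atleast_2d(P)-p)@R;x=q[:,:2]/q[:,2:]
    x=x*(1+c["k1"]*(x**2).sum(1,keepdims=True));K=np.array(c["K"])
    return x*[K[0,0],K[1,1]]+K[:2,2]
def grab(name,tag):
    s=r.sense();C=cam(name,s);im,d=r.get_image(name)
    cv2.imwrite(f"pics/{tag}.png",im[:,:,::-1]);np.savez(f"pics/{tag}.npz",im=im,d=d,R=C[1],p=C[2]);return C,im,d
E
python3 - <<'E'
from h import *
for n in("scene","top","wrist"):
    C,im,d=grab(n,n+"0");print(n,C[0]["K"],C[0]["k1"],C[1].round(3).tolist(),C[2].round(3))
print(r.sense())
a=cv2.imread("pics/scene0.png");b=cv2.imread("pics/top0.png")
E
```

```text
pics
scene [[411.22360947   0.         313.28032001]
 [  0.         411.22360947 195.56882879]
 [  0.           0.           1.        ]] -0.07006620422357639 [[0.161, 0.829, -0.535], [0.987, -0.131, 0.094], [0.008, -0.543, -0.839]] [ 1.211 -0.107  1.145]
top [[477.23191739   0.         320.01611056]
 [  0.         477.23191739 200.32975503]
 [  0.           0.           1.        ]] -0.079708745050186 [[-0.001, -0.994, 0.109], [-1.0, 0.002, 0.0], [-0.0, -0.109, -0.994]] [0.375 0.015 1.648]
wrist [[344.91704126   0.         311.92453041]
 [  0.         344.91704126 198.84760223]
 [  0.           0.           1.        ]] -0.020775278826633162 [[0.362, 0.891, 0.274], [0.932, -0.346, -0.109], [-0.003, 0.295, -0.955]] [0.131 0.566 0.384]
{'time_s': 0.15, 'joint_pos': array([ 5.67153088e+01,  9.10503634e+00,  9.15553539e+01, -6.98310082e-04,
        7.94237953e+01, -1.20366950e+01]), 'dq': array([-0.02000494, -0.20110514, -0.26213826,  0.08526921,  0.09139568,
        0.00669878]), 'effort': array([-7.95985416e-04, -3.85918379e+01, -3.22434390e+01,  6.99790218e-02,
        3.51634284e-02, -4.67574557e-05]), 'tool_pos': array([0.20812092, 0.53548823, 0.21384058]), 'tool_rot': array([[ 3.62402777e-01,  9.32021241e-01, -7.96343258e-04],
       [ 9.32020469e-01, -3.62403532e-01, -1.23485378e-03],
       [-1.43950756e-03, -2.94693779e-04, -9.99998920e-01]]), 'contact_force': array([ 1.57983859, -0.8223631 , -0.41747734]), 'torque': array([-0.01101335,  0.01366426,  0.02089405]), 'width': 0.09156521407298981}
```

View pics/top0.png

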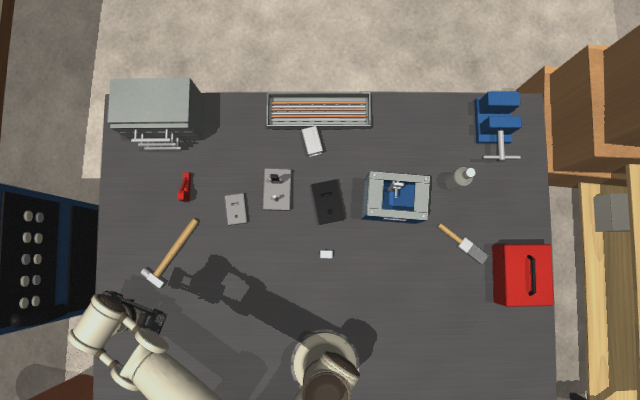

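View pics/scene0.png

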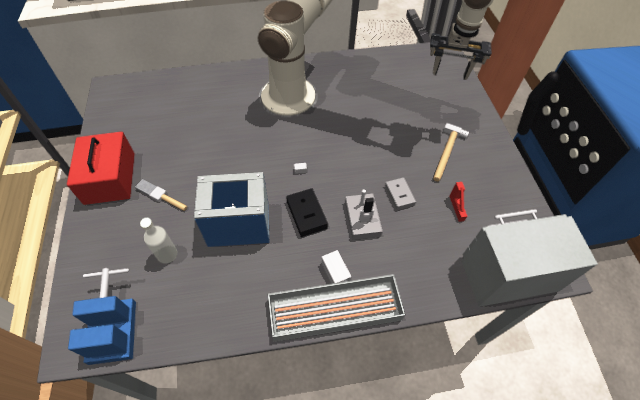

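Top view: the grey stand is at (277,189), with the black handle at (276,178) and the scriber at (276,198). The cabinet is at (396,196), hook visible near (397,188). I'll measure these, then go over them with the wrist camera.

Run:
```python
from h import *
def view(tag,n):
    z=np.load(f"pics/{tag}.npz");c=r.calibration(n);return (c,z["R"],z["p"]),z["im"],z["d"]
for n in("top","scene"):
    C,im,d=view(n+"0",n)
    v,u=np.mgrid[0:400,0:640];P=pts(C,np.c_[u.ravel(),v.ravel()],d.ravel()).reshape(400,640,3)
    x,y,z=P[...,0],P[...,1],P[...,2]
    print(n,"table z",np.median(z[(abs(x-.4)<.03)&(abs(y-.2)<.03)]))
    for nm,m in(("standtop",(abs(z-.035)<.006)&(abs(x-.45)<.12)&(abs(y-.16)<.08)),("frame",(abs(z-.18)<.008)&(abs(x-.4)<.2)&(abs(y+.22)<.2))):
        k=cv2.morphologyEx(m.astype(np.uint8),cv2.MORPH_CLOSE,np.ones((9,9)))
        nl,l,st,ce=cv2.connectedComponentsWithStats(k)
        for i in range(1,nl):
            if st[i,4]<150: continue
            q=P[(l==i)&m];rr=cv2.minAreaRect(q[:,:2].astype(np.float32)*1000);print(nm,st[i],[np.round(a,1) for a in rr],np.median(q[:,2]))
    m=(z>.1)&(z<.2)&(abs(x-.45)<.12)&(abs(y-.16)<.1)
    print("high",m.sum(),P[m].min(0),P[m].max(0), np.median(P[m],0))
print(np.array(r.calibration("wrist")["mount"]).round(3))
```

```text
top table z -0.0016573972859654784
standtop [263 195  27  15 365] [array([545., 165.]), array([89.3, 47.2]), np.float64(88.1)] 0.03370841183229856
frame [ 366  180   64   41 1437] [array([ 544.3, -226.2]), array([191.5, 126.3]), np.float64(85.3)] 0.17816395979800348
high 12 [0.5518675  0.15849745 0.10113509] [0.56187142 0.16844635 0.11361703] [0.55669607 0.1625097  0.10618637]
scene table z 0.00030247871325062015
standtop [346 194  30  16 298] [array([545.6, 163.8]), array([91.4, 49.7]), np.float64(88.1)] 0.03511710462137707
frame [ 195  172   69   41 1413] [array([ 543.6, -230.2]), array([191.6, 126.7]), np.float64(85.0)] 0.18032092126619925
high 15 [0.55459882 0.1576819  0.10068451] [0.56391358 0.16695891 0.11600338] [0.56069926 0.16204693 0.10899711]
[[ 1.     0.    -0.001  0.   ]
 [-0.     0.955  0.296 -0.082]
 [ 0.001 -0.296  0.955 -0.17 ]
 [ 0.     0.     0.     1.   ]]
```

>>> send_rows(moves=[[1,[-0.019,0.036,-0.003],-0.028],[1,[-0.038,0.072,-0.006],-0.056],[1,[-0.057,0.108,-0.009],-0.084],[1,[-0.076,0.144,-0.012],-0.112],[1,[-0.095,0.18,-0.015],-0.14],[1,[-0.114,0.216,-0.018],-0.168],[1,[-0.133,0.252,-0.021],-0.196],[1,[-0.152,0.288,-0.024],-0.224],[1,[-0.171,0.324,-0.027],-0.252],[1,[-0.19,0.36,-0.03],-0.28],[1,[-0.21,0.396,-0.033],-0.31],[1,[-0.228,0.434,-0.036],-0.338]])

```text
time_s: 1.15
tool_pos: [0.5303, 0.1643, 0.25]
tool_rot: [[0.032, 1.0, -0.001], [1.0, -0.032, -0.001], [-0.001, -0.001, -1.0]]
contact_force: [0.1, -0.2, 0.1]
width: 0.092
```

>>> send_rows(moves=[[1,[0,0,0],0],[1,[0,0,0],0],[1,[0,0,0],0]])

```text
time_s: 1.4
tool_pos: [0.5298, 0.1645, 0.2494]
tool_rot: [[0.032, 0.999, -0.003], [0.999, -0.032, -0.001], [-0.001, -0.003, -1.0]]
contact_force: [-0.7, 0.1, -1.1]
width: 0.0917
```

Run:
```python
from h import *
s=r.sense();print(s["time_s"],s["tool_pos"],s["tool_rot"],s["contact_force"])
grab("wrist","w1");C,im,d=grab("top","t1")
```

```text
1.4 [0.52980041 0.16449567 0.24944465] [[ 3.23155875e-02  9.99474362e-01 -2.58874773e-03]
 [ 9.99477381e-01 -3.23175853e-02 -7.33605961e-04]
 [-8.16882426e-04 -2.56368790e-03 -9.99996380e-01]] [-0.66734892  0.05204456 -1.086889  ]
```

View pics/w1.png

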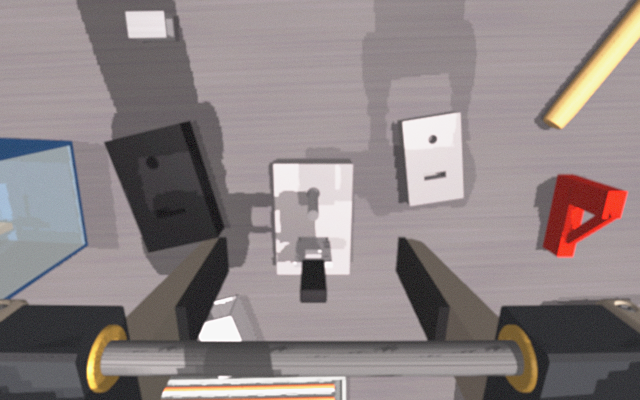

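Wrist view: the stand's top face spans (273–352, 161–275), with the black handle at (313,280) leaning away in perspective. I'll measure both from here.

Run:
```python
from h import *
z=np.load("pics/w1.npz");C=(r.calibration("wrist"),z["R"],z["p"]);im=z["im"];d=z["d"]
v,u=np.mgrid[0:400,0:640];P=pts(C,np.c_[u.ravel(),v.ravel()],d.ravel()).reshape(400,640,3)
reg=(u>255)&(u<370)&(v>140)&(v<310)
m=reg&(abs(P[...,2]-.035)<.006);q=P[m];print("stand depth rect",cv2.minAreaRect(q[:,:2].astype(np.float32)*1000),np.median(q[:,2]))
# bright mask corners, ray on plane
g=cv2.cvtColor(im,cv2.COLOR_RGB2HSV)
corn=np.array([[273,161],[352,162],[350,275],[275,275]]);w=onplane(C,corn,.035);print((w*1000).round(1),(w.mean(0)*1000).round(1))
h=reg&(P[...,2]>.12)&(d>0);print(h.sum(),[ (np.percentile(P[h][:,i],[0,5,50,95,100])*1000).round(1) for i in range(3)])
h2=reg&(P[...,2]>.145)&(d>0);q=P[h2];print(cv2.minAreaRect(q[:,:2].astype(np.float32)*1000))
h=reg&(im.max(2)<70);hu=u[h];hv=v[h]
# two views: black handle top in top view
t=np.load("pics/t1.npz");Ct=(r.calibration("top"),t["R"],t["p"])
crop=np.hstack([cv2.resize(im[240:320,270:360],None,fx=4,fy=4,interpolation=0),cv2.resize(t["im"][160:220,255:300],None,fx=5.33,fy=5.34,interpolation=0)[:320]])
cv2.imwrite("pics/crop1.png",crop[:,:,::-1])
```

```text
stand depth rect ((593.35107421875, 161.82489013671875), (90.13606262207031, 140.43601989746094), 88.18488311767578) 0.03482663410337988
[[519.5 119.9  35. ]
 [523.5 209.1  35. ]
 [666.9 206.9  35. ]
 [663.9 112.9  35. ]] [593.4 162.2  35. ]
843 [array([610.8, 611.3, 612.4, 623.3, 625.9]), array([149.2, 150.5, 161.1, 171.8, 173.4]), array([120. , 123.7, 149.7, 155.4, 156.5])]
((618.5048828125, 160.965576171875), (23.353317260742188, 14.752909660339355), 88.51233673095703)
```

View pics/crop1.png

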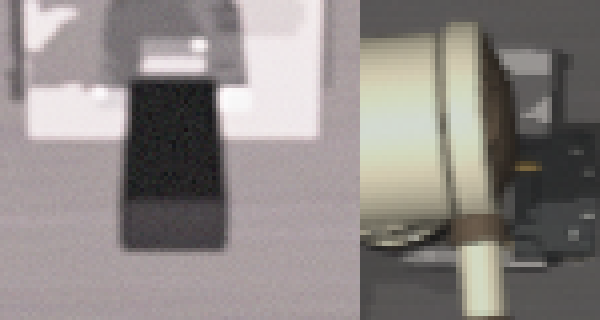

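Handle centre is (0.6185, 0.161), top at 0.155. That agrees with the stand centre plus 25 mm. Next I go over it, down, and grip.

>>> send_rows(moves=[[1,[0,0.03,0],0],[1,[-0.001,0.06,0],0],[1,[-0.001,0.089,0.0],0],[1,[-0.001,0.089,0.015],0],[1,[-0.001,0.089,0.04],0],[1,[-0.001,0.089,0.07],0],[1,[-0.001,0.089,0.1],0],[1,[-0.001,0.089,0.125],0],[1,[-0.001,0.089,0.138],0],[1,[-0.001,0.089,0.138],0],[1,[-0.001,0.089,0.138],0]])

```text
time_s: 2.42
tool_pos: [0.6177, 0.1625, 0.1119]
tool_rot: [[0.029, 1.0, -0.002], [1.0, -0.029, -0.001], [-0.001, -0.002, -1.0]]
contact_force: [-0.8, -0.3, 0.7]
width: 0.0917
```

>>> send_rows(moves=[[-0.3,[0,0,0],0],[-0.6,[0,0,0],0],[-1,[0,0,0],0],[-1,[0,0,0],0],[-1,[0,0,0],0],[-1,[0,0,0],0],[-1,[0,0,0],0],[-1,[0,0,0],0]], force=35)

```text
time_s: 3.08
tool_pos: [0.6176, 0.1624, 0.1118]
tool_rot: [[0.029, 1.0, -0.002], [1.0, -0.029, -0.001], [-0.001, -0.002, -1.0]]
contact_force: [-0.2, 0.2, 0.5]
width: 0.0407
```

>>> send_rows(moves=[[-1,[0,0,0],0],[-1,[0,0,0],0],[-1,[0,0,0],0],[-1,[0,0,0],0],[-1,[0,0,0],0],[-1,[0,0,0],0]])

```text
time_s: 3.58
tool_pos: [0.6176, 0.1624, 0.1117]
tool_rot: [[0.029, 1.0, -0.003], [1.0, -0.029, -0.001], [-0.001, -0.003, -1.0]]
contact_force: [-1.1, -0.1, 0.0]
width: 0.0239
```

Run:
```python
from h import *
s=r.sense();print(s["time_s"],s["tool_pos"],s["width"],s["contact_force"],s["joint_pos"])
```

```text
3.5833 [0.61757537 0.16244625 0.11174587] 0.023864310670448766 [-1.09053658 -0.13754959  0.03971585] [ 3.93386422e+00  2.36051820e+01  8.58158116e+01 -3.86705040e-02
  7.07304816e+01 -8.43898757e+01]
```

>>> send_rows(moves=[[-1,[0,0,-0.006],0],[-1,[0,0,-0.015],0],[-1,[0,0,-0.03],0],[-1,[0,0,-0.05],0],[-1,[0,0,-0.075],0],[-1,[0,0,-0.1],0],[-1,[0,0,-0.13],0],[-1,[0,0,-0.16],0],[-1,[0,0,-0.19],0],[-1,[0,0,-0.22],0],[-1,[0,0,-0.22],0],[-1,[0,0,-0.22],0]])

```text
time_s: 4.58
tool_pos: [0.6191, 0.1627, 0.3347]
tool_rot: [[0.029, 1.0, 0.003], [1.0, -0.029, -0.0], [-0.0, 0.003, -1.0]]
contact_force: [-0.3, -0.4, -1.7]
width: 0.0237
```

Run:
```python
from h import *
s=r.sense();print(s["time_s"],s["tool_pos"],s["width"],s["contact_force"],s["tool_rot"])
# cabinet from top + scene depth
for tag,n in(("top0","top"),("scene0","scene")):
    z=np.load(f"pics/{tag}.npz");C=(r.calibration(n),z["R"],z["p"]);d=z["d"]
    v,u=np.mgrid[0:400,0:640];P=pts(C,np.c_[u.ravel(),v.ravel()],d.ravel()).reshape(400,640,3)
    m=(abs(P[...,2]-.18)<.008)&(abs(P[...,0]-.55)<.2)&(abs(P[...,1]+.23)<.12)
    q=P[m][:,:2].astype(np.float32)*1000;print(n,cv2.minAreaRect(q))
C,im,d=grab("scene","s2")
```

```text
4.5833 [0.61908689 0.16272992 0.33471585] 0.02369329311441699 [-0.32224947 -0.36921327 -1.69626815] [[ 2.89925926e-02  9.99575706e-01  2.79948084e-03]
 [ 9.99579558e-01 -2.89914395e-02 -4.51600224e-04]
 [-3.70247634e-04  2.81139688e-03 -9.99995979e-01]]
top ((551.971435546875, -226.867431640625), (191.4796142578125, 141.0459442138672), 85.11424255371094)
scene ((552.70947265625, -230.62521362304688), (191.85621643066406, 146.0148468017578), 85.43306732177734)
```

>>> send_rows(moves=[[-1,[-0.02,-0.01,0],0.005],[-1,[-0.05,-0.025,0],0.01],[-1,[-0.08,-0.035,0],0.015],[-1,[-0.112,-0.047,0],0.02],[-1,[-0.144,-0.06,0],0.025],[-1,[-0.176,-0.073,0],0.03],[-1,[-0.208,-0.086,0],0.035],[-1,[-0.24,-0.1,0],0.04],[-1,[-0.27,-0.112,0],0.045],[-1,[-0.3,-0.124,0],0.05],[-1,[-0.317,-0.13,0],0.055],[-1,[-0.317,-0.13,0],0.055]])

```text
time_s: 5.63
tool_pos: [0.4768, -0.153, 0.3299]
tool_rot: [[0.089, 0.996, -0.006], [0.996, -0.089, 0.0], [-0.0, -0.006, -1.0]]
contact_force: [-0.5, 0.8, -1.7]
width: 0.0237
```

>>> send_rows(moves=[[-1,[0,0,0],0],[-1,[0,0,0],0],[-1,[0,0,0],0],[-1,[0,0,0],0]])

```text
time_s: 5.97
tool_pos: [0.477, -0.1519, 0.3293]
tool_rot: [[0.087, 0.996, -0.007], [0.996, -0.087, 0.001], [0.0, -0.007, -1.0]]
contact_force: [-0.1, 0.6, -1.4]
width: 0.0238
```

Run:
```python
from h import *
s=r.sense();print(s["time_s"],s["tool_pos"],s["dq"].max())
grab("wrist","w2")
```

```text
5.9667 [ 0.47697371 -0.15193864  0.32932317] 0.09780829326899218
```

>>> send_rows(moves=[[-1,[-0.02,0,0],0],[-1,[-0.05,0,0],0],[-1,[-0.08,0,0],0],[-1,[-0.112,0,0],0],[-1,[-0.14,0,0],0],[-1,[-0.16,0,0],0],[-1,[-0.16,0,0],0],[-1,[-0.16,0,0],0],[-1,[-0.16,0,0],0],[-1,[-0.16,0,0],0]])

```text
time_s: 6.85
tool_pos: [0.4636, -0.3102, 0.3298]
tool_rot: [[0.085, 0.996, -0.006], [0.996, -0.085, 0.001], [0.0, -0.006, -1.0]]
contact_force: [0.4, 0.3, -1.6]
width: 0.0235
```

Run:
```python
from h import *
s=r.sense();print(s["time_s"],s["tool_pos"],s["dq"].max())
grab("wrist","w3")
a=cv2.imread("pics/w2.png");b=cv2.imread("pics/w3.png")
cv2.imwrite("pics/w23.png",np.hstack([a[:,:400],b[:,240:]]))
```

```text
6.85 [ 0.46357572 -0.31019233  0.32978201] 0.08001907869177642
```

View pics/w23.png

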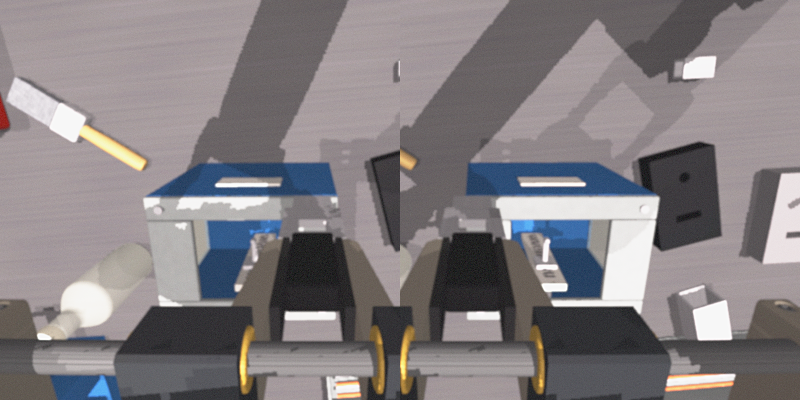

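Both wrist views show the cabinet frame. The hook is at about (258,240) in w2 and (386,245) in w3. I'll measure the frame, strip and hook from depth in both.

Run:
```python
from h import *
for tag,ur in(("w2",(140,400)),("w3",(240,520))):
    z=np.load(f"pics/{tag}.npz");C=(r.calibration("wrist"),z["R"],z["p"]);d=z["d"]
    v,u=np.mgrid[0:400,0:640];P=pts(C,np.c_[u.ravel(),v.ravel()],d.ravel()).reshape(400,640,3)
    x,y,h=P[...,0],P[...,1],P[...,2]
    g=(d>0)&(abs(h-.18)<.004)&(u>ur[0])&(u<ur[1])&(v>180)&(v<310)
    q=P[g][:,:2].astype(np.float32)*1000
    print(tag,"frame",cv2.minAreaRect(q),np.median(h[g]),g.sum(), "xmin",q[:,0].min(),"ymin/max",q[:,1].min(),q[:,1].max())
    a=np.radians(-4.8);c0=np.array([.552,-.2305]);Rz=np.array([[np.cos(a),-np.sin(a)],[np.sin(a),np.cos(a)]])
    L=(P[...,:2]-c0)@Rz
    lx,ly=L[...,0]*1000,L[...,1]*1000
    # front inner edge (x=-46), side edges
    f=g&(abs(lx+58)<10)
    for s0 in range(-80,81,40):
        k=g&(abs(ly-s0)<6)&(lx<-20); 
        if k.sum()>5:print("  front band at y",s0,lx[k].min().round(1),lx[k].max().round(1))
    for s0 in(-30,-10,10,30):
        k=g&(abs(lx-s0)<5);yy=np.sort(ly[k]); 
        if len(yy)>5:print("  side at x",s0,yy.min().round(1),yy.max().round(1),"gap",[ (yy[i].round(1),yy[i+1].round(1)) for i in np.where(np.diff(yy)>20)[0]])
    ins=(d>0)&(h>.02)&(h<.168)&(abs(ly)<28)&(lx>-35)&(lx<60)
    k=ins&(lx<28);q=np.c_[lx[k],ly[k],h[k]*1000,u[k],v[k]]
    print("  hook pts",k.sum());
    if k.sum(): print(q[np.argsort(q[:,0])][::max(1,len(q)//14)].round(1))
    k=ins&(lx>=28)&(lx<40);print("  strip",k.sum(),np.percentile(lx[k],[5,50,95]).round(1),np.percentile(ly[k],[0,50,100]).round(1),np.percentile(h[k]*1000,[0,50,100]).round(1))
    im=z["im"][215:295,(225 if tag=="w2" else 340):(295 if tag=="w2" else 420)]
    cv2.imwrite(f"pics/c{tag}.png",cv2.resize(im,(400,400),interpolation=cv2.INTER_CUBIC)[:,:,::-1])
cv2.imwrite("pics/c23.png",np.hstack([cv2.imread("pics/cw2.png"),cv2.imread("pics/cw3.png")]))
```

```text
w2 frame ((544.3988037109375, -229.4454345703125), (189.3287353515625, 122.7165756225586), 85.36126708984375) 0.17985984397728194 7515 xmin 476.24152 ymin/max -328.09012 -130.44975
  front band at y -80 -68.8 -20.1
  front band at y -40 -68.6 -45.0
  front band at y 0 -69.0 -45.1
  front band at y 40 -69.1 -44.8
  front band at y 80 -69.0 -33.5
  side at x -30 -93.8 84.3 gap [(np.float64(-48.7), np.float64(57.4))]
  side at x -10 -94.0 -48.7 gap []
  side at x 10 -93.8 -48.2 gap []
  side at x 30 -94.2 -48.3 gap []
  hook pts 115
[[-6.000e-01  1.300e+00  1.226e+02  2.530e+02  2.380e+02]
 [ 0.000e+00  1.700e+00  1.182e+02  2.540e+02  2.370e+02]
 [ 1.000e+00  2.000e+00  1.277e+02  2.530e+02  2.410e+02]
 [ 2.400e+00  3.400e+00  1.217e+02  2.550e+02  2.400e+02]
 [ 4.700e+00  2.900e+00  1.193e+02  2.550e+02  2.410e+02]
 [ 8.400e+00 -2.100e+00  1.197e+02  2.510e+02  2.440e+02]
 [ 1.050e+01  1.600e+00  1.209e+02  2.540e+02  2.460e+02]
 [ 1.280e+01  1.600e+00  1.216e+02  2.540e+02  2.480e+02]
 [ 1.460e+01  2.600e+00  1.206e+02  2.550e+02  2.490e+02]
 [ 1.660e+01  1.500e+00  1.218e+02  2.540e
[... 1147 characters left out ...]
e+00 -1.800e+00  1.226e+02  3.840e+02  2.420e+02]
 [ 8.500e+00 -1.200e+00  1.210e+02  3.840e+02  2.440e+02]
 [ 1.080e+01  1.200e+00  1.216e+02  3.860e+02  2.460e+02]
 [ 1.270e+01 -9.000e-01  1.204e+02  3.840e+02  2.470e+02]
 [ 1.520e+01  2.900e+00  1.206e+02  3.870e+02  2.490e+02]
 [ 1.720e+01  3.300e+00  1.192e+02  3.870e+02  2.500e+02]
 [ 1.940e+01 -4.000e-01  1.202e+02  3.840e+02  2.520e+02]
 [ 2.150e+01  1.900e+00  1.214e+02  3.860e+02  2.540e+02]
 [ 2.300e+01  9.000e-01  1.209e+02  3.850e+02  2.550e+02]
 [ 2.570e+01 -2.000e-01  1.209e+02  3.840e+02  2.570e+02]
 [ 2.760e+01 -1.100e+00  1.197e+02  3.830e+02  2.580e+02]]
  strip 1227 [30.4 35.3 37.7] [-14.8  -1.3  16. ] [ 20.3 124.1 167.5]
```

View pics/c23.png

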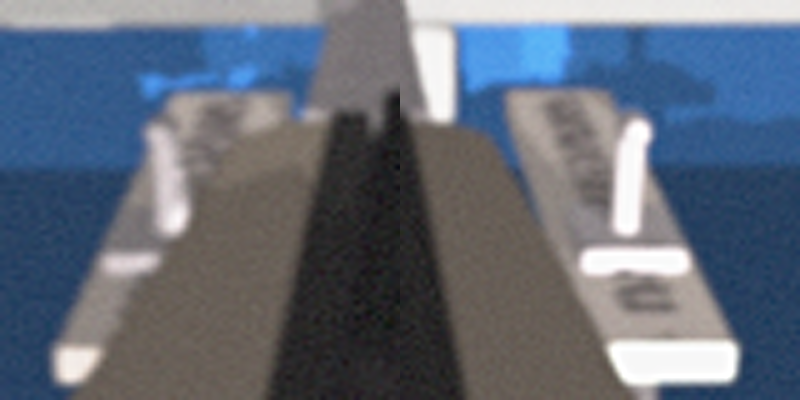

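Corrected cabinet centre is about (0.5530, −0.2299), yaw −4.85°. By sight the hook bar's top is near z 0.121. I'll go over the bar and then feel for it with the blade's bottom edge.

>>> send_rows(moves=[[-1,[0.015,0.017,0],0],[-1,[0.035,0.04,0],0],[-1,[0.056,0.063,0],0],[-1,[0.076,0.085,0],0],[-1,[0.088,0.098,0],0],[-1,[0.088,0.098,0],0],[-1,[0.088,0.098,0],0],[-1,[0.088,0.098,0],0],[-1,[0.088,0.098,0],0],[-1,[0.088,0.098,0],0]])

```text
time_s: 7.73
tool_pos: [0.5681, -0.2316, 0.3294]
tool_rot: [[0.087, 0.996, -0.006], [0.996, -0.087, 0.0], [-0.0, -0.006, -1.0]]
contact_force: [0.4, 1.0, -1.8]
width: 0.0242
```

```bash
cat >> h.py <<'E'
a=np.radians(-4.85);CC=np.array([.5530,-.2299]);RZ=np.array([[np.cos(a),-np.sin(a)],[np.sin(a),np.cos(a)]])
def st():
    s=r.sense();p=s["tool_pos"];R=s["tool_rot"]
    g=p+R@[0,.0009,.102]  # gauge origin
    e=p+R@[0,.0009,.037]
    f=lambda q:(np.r_[(q[:2]-CC)@RZ,q[2]]*1000).round(1)
    print("t",s["time_s"],"tcp",p.round(4),"origin loc",f(g),"eye loc",f(e),"F",s["contact_force"].round(2),"yaw",np.degrees(np.arctan2(R[1,0],R[0,0])).round(2),"w",s["width"].round(4),"tilt",R[:,2].round(4))
E
python3 -c "
from h import *
st()"
```

```text
Traceback (most recent call last):
  File "h.py", line 32, in st
    print("t",s["time_s"],"tcp",p.round(4),"origin loc",f(g),"eye loc",f(e),"F",s["contact_force"].round(2),"yaw",np.degrees(np.arctan2(R[1,0],R[0,0])).round(2),"w",s["width"].round(4),"tilt",R[:,2].round(4))
                                                                                                                                                                     ^^^^^^^^^^^^^^^^
AttributeError: 'float' object has no attribute 'round'
```

```bash
sed -i 's/s\["width"\].round(4)/round(s["width"],4)/' h.py; python3 -c "
from h import *
st()"
```

```text
t 7.7333 tcp [ 0.5681 -0.2316  0.3294] origin loc [ 15.4  -0.4 227.4] eye loc [ 15.8  -0.4 292.4] F [ 0.44  0.99 -1.77] yaw 85.04 w 0.0242 tilt [-6.3e-03  3.0e-04 -1.0e+00]
```

>>> send_rows(moves=[[-1,[0,0,0.015],0],[-1,[0,0,0.035],0],[-1,[0,0,0.055],0],[-1,[0,0,0.072],0],[-1,[0,0,0.084],0],[-1,[0,0,0.092],0],[-1,[0,0,0.095],0],[-1,[0,0,0.095],0],[-1,[0,0,0.095],0],[-1,[0,0,0.095],0],[-1,[0,0,0.095],0]])

```text
time_s: 8.65
tool_pos: [0.568, -0.2319, 0.2357]
tool_rot: [[0.086, 0.996, -0.005], [0.996, -0.086, -0.001], [-0.001, -0.004, -1.0]]
contact_force: [-0.4, 0.3, -1.2]
width: 0.0239
```

```bash
python3 -c "
from h import *
st()"
```

```text
t 8.65 tcp [ 0.568  -0.2319  0.2357] origin loc [ 15.6  -0.8 133.6] eye loc [ 15.9  -0.7 198.6] F [-0.41  0.31 -1.15] yaw 85.04 w 0.0239 tilt [-4.6e-03 -8.0e-04 -1.0e+00]
```

>>> send_rows(moves=[[-1,[0,0,0.002],0],[-1,[0,0,0.004],0],[-1,[0,0,0.006],0],[-1,[0,0,0.008],0],[-1,[0,0,0.008],0],[-1,[0,0,0.008],0]])

```text
time_s: 9.15
tool_pos: [0.5678, -0.2318, 0.2273]
tool_rot: [[0.087, 0.996, -0.005], [0.996, -0.087, -0.0], [-0.001, -0.005, -1.0]]
contact_force: [0.4, -0.2, -1.2]
width: 0.0236
```

>>> send_rows(moves=[[-1,[0,0,0.001],0],[-1,[0,0,0.002],0],[-1,[0,0,0.002],0],[-1,[0,0,0.002],0]])

```text
time_s: 9.48
tool_pos: [0.5678, -0.2317, 0.2252]
tool_rot: [[0.087, 0.996, -0.005], [0.996, -0.087, -0.0], [-0.001, -0.005, -1.0]]
contact_force: [-1.2, 0.4, -1.7]
width: 0.0238
```

>>> send_rows(moves=[[-1,[0,0,0.001],0],[-1,[0,0,0.002],0],[-1,[0,0,0.002],0],[-1,[0,0,0.002],0]])

```text
time_s: 9.82
tool_pos: [0.5678, -0.2318, 0.2232]
tool_rot: [[0.087, 0.996, -0.005], [0.996, -0.087, -0.0], [-0.001, -0.005, -1.0]]
contact_force: [0.2, -0.0, -1.5]
width: 0.0238
```

>>> send_rows(moves=[[-1,[0,0,0.001],0],[-1,[0,0,0.0015],0],[-1,[0,0,0.0015],0],[-1,[0,0,0.0015],0]])

```text
time_s: 10.15
tool_pos: [0.5679, -0.2318, 0.222]
tool_rot: [[0.086, 0.996, -0.005], [0.996, -0.086, -0.001], [-0.001, -0.005, -1.0]]
contact_force: [-0.3, 0.1, 0.7]
width: 0.0238
```

>>> send_rows(moves=[[-1,[0,0,0.001],0],[-1,[0,0,0.0015],0],[-1,[0,0,0.0015],0],[-1,[0,0,0.0015],0]])

```text
time_s: 10.48
tool_pos: [0.5679, -0.2319, 0.2209]
tool_rot: [[0.086, 0.996, -0.005], [0.996, -0.086, -0.001], [-0.001, -0.004, -1.0]]
contact_force: [-1.5, 1.2, 3.5]
width: 0.0235
```

Felt: contact begins at TCP z ≈ 0.2232, so the bar's top is at ≈ 0.121, which agrees with the camera. Next I rise, step in front of the tip, then lower exactly 65 mm below contact.

>>> send_rows(moves=[[-1,[0,0,-0.006],0],[-1,[0,0,-0.014],0],[-1,[0,0,-0.022],0],[-1,[0,0,-0.022],0],[-1,[0,-0.006,-0.022],0],[-1,[0.001,-0.014,-0.022],0],[-1,[0.001,-0.022,-0.022],0],[-1,[0.001,-0.028,-0.022],0],[-1,[0.001,-0.03,-0.022],0],[-1,[0.001,-0.03,-0.022],0],[-1,[0.001,-0.03,-0.022],0]])

```text
time_s: 11.4
tool_pos: [0.5381, -0.2283, 0.2431]
tool_rot: [[0.087, 0.996, -0.004], [0.996, -0.087, -0.001], [-0.001, -0.004, -1.0]]
contact_force: [-0.1, 0.1, -1.6]
width: 0.0237
```

```bash
python3 -c "
from h import *
st()"
```

```text
t 11.4 tcp [ 0.5381 -0.2283  0.2431] origin loc [-14.5   0.2 141.1] eye loc [-14.3   0.3 206.1] F [-0.1   0.1  -1.64] yaw 85.02 w 0.0237 tilt [-4.4e-03 -9.0e-04 -1.0e+00]
```

>>> send_rows(moves=[[-1,[0,0,0.01],0],[-1,[0,0,0.022],0],[-1,[0,0,0.034],0],[-1,[0,0,0.046],0],[-1,[0,0,0.058],0],[-1,[0,0,0.07],0],[-1,[0,0,0.08],0],[-1,[0,0,0.085],0],[-1,[0,0,0.085],0],[-1,[0,0,0.085],0],[-1,[0,0,0.085],0]])

```text
time_s: 12.32
tool_pos: [0.5383, -0.2287, 0.1589]
tool_rot: [[0.087, 0.996, -0.003], [0.996, -0.087, -0.002], [-0.002, -0.003, -1.0]]
contact_force: [0.2, -1.2, -1.9]
width: 0.024
```

```bash
python3 -c "
from h import *
st()"
```

```text
t 12.3167 tcp [ 0.5383 -0.2287  0.1589] origin loc [-14.2  -0.3  56.9] eye loc [-1.400e+01 -1.000e-01  1.219e+02] F [ 0.23 -1.24 -1.86] yaw 85.02 w 0.024 tilt [-0.003  -0.0018 -1.    ]
```

>>> send_rows(moves=[[-1,[0,0.0015,0.0005],0],[-1,[0,0.003,0.0005],0],[-1,[0,0.0045,0.0005],0],[-1,[0,0.006,0.0005],0],[-1,[0,0.0075,0.0005],0],[-1,[0,0.009,0.0005],0],[-1,[0,0.01,0.0005],0],[-1,[0,0.011,0.0005],0],[-1,[0,0.012,0.0005],0]])

```text
time_s: 13.07
tool_pos: [0.5503, -0.2298, 0.1584]
tool_rot: [[0.087, 0.996, -0.003], [0.996, -0.087, -0.002], [-0.002, -0.003, -1.0]]
contact_force: [-0.9, -0.4, -2.0]
width: 0.0236
```

>>> send_rows(moves=[[-1,[0,0.001,0],0],[-1,[0,0.002,0],0],[-1,[0,0.003,0],0],[-1,[0,0.004,0],0],[-1,[0,0.004,0],0]])

```text
time_s: 13.48
tool_pos: [0.5544, -0.2301, 0.1584]
tool_rot: [[0.087, 0.996, -0.003], [0.996, -0.087, -0.002], [-0.002, -0.003, -1.0]]
contact_force: [-0.6, 0.4, -1.7]
width: 0.0238
```

>>> send_rows(moves=[[-1,[0,0.001,0],0],[-1,[0,0.0025,0],0],[-1,[0,0.004,0],0],[-1,[0,0.0055,0],0],[-1,[0,0.007,0],0],[-1,[0,0.0085,0],0],[-1,[0,0.01,0],0],[-1,[0,0.0115,0],0],[-1,[0,0.013,0],0],[-1,[0,0.014,0],0],[-1,[0,0.014,0],0]])

```text
time_s: 14.4
tool_pos: [0.5686, -0.2313, 0.1583]
tool_rot: [[0.087, 0.996, -0.003], [0.996, -0.087, -0.002], [-0.002, -0.003, -1.0]]
contact_force: [0.3, 0.7, -2.0]
width: 0.0238
```

```bash
python3 -c "
from h import *
st()"
```

```text
t 14.4 tcp [ 0.5686 -0.2313  0.1583] origin loc [16.2 -0.3 56.3] eye loc [ 16.4  -0.2 121.3] F [ 0.29  0.73 -2.04] yaw 85.03 w 0.0238 tilt [-0.0029 -0.0018 -1.    ]
```

>>> send_rows(moves=[[-1,[0,0,0.0015],0],[-1,[0,0,0.003],0],[-1,[0,0,0.0045],0],[-1,[0,0,0.006],0],[-1,[0,0,0.007],0],[-1,[0,0,0.008],0],[-1,[0,0,0.008],0],[-1,[0,0,0.008],0]])

```text
time_s: 15.07
tool_pos: [0.5685, -0.2313, 0.1503]
tool_rot: [[0.087, 0.996, -0.003], [0.996, -0.087, -0.002], [-0.002, -0.003, -1.0]]
contact_force: [-0.4, -0.3, -1.7]
width: 0.0238
```

>>> send_rows(moves=[[-1,[0,0,0.001],0],[-1,[0,0,0.002],0],[-1,[0,0,0.002],0],[-1,[0,0,0.002],0]])

```text
time_s: 15.4
tool_pos: [0.5685, -0.2314, 0.1482]
tool_rot: [[0.087, 0.996, -0.003], [0.996, -0.087, -0.002], [-0.002, -0.003, -1.0]]
contact_force: [1.1, -0.3, -2.4]
width: 0.0239
```

>>> send_rows(moves=[[-1,[0,0,0.0005],0],[-1,[0,0,0.001],0],[-1,[0,0,0.001],0],[-1,[0,0,0.001],0]])

```text
time_s: 15.73
tool_pos: [0.5686, -0.2314, 0.1475]
tool_rot: [[0.087, 0.996, -0.003], [0.996, -0.087, -0.002], [-0.002, -0.003, -1.0]]
contact_force: [-0.6, 0.9, -0.3]
width: 0.0237
```

>>> send_rows(moves=[[-1,[0,0,0.0005],0],[-1,[0,0,0.0005],0],[-1,[0,0,0.0005],0],[-1,[0,0,0.0005],0],[-1,[0,0,0.0005],0],[-1,[0,0,0.0005],0]])

```text
time_s: 16.23
tool_pos: [0.5686, -0.2314, 0.147]
tool_rot: [[0.087, 0.996, -0.003], [0.996, -0.087, -0.002], [-0.002, -0.003, -1.0]]
contact_force: [-0.0, 0.3, 0.2]
width: 0.0238
```

```bash
python3 -c "
from h import *
st()"
```

```text
t 16.2333 tcp [ 0.5686 -0.2314  0.147 ] origin loc [16.3 -0.4 45. ] eye loc [ 16.5  -0.3 110. ] F [-0.02  0.28  0.23] yaw 85.03 w 0.0238 tilt [-0.0028 -0.0019 -1.    ]
```

The hook carries about the gauge's full weight. I'll open only part-way, to ~42 mm, so the fingers stay clear of the frame.

>>> send_rows(moves=[[-0.46,[0,0,0],0],[-0.42,[0,0,0],0],[-0.38,[0,0,0],0],[-0.34,[0,0,0],0],[-0.28,[0,0,0],0],[-0.22,[0,0,0],0],[-0.15,[0,0,0],0],[-0.1,[0,0,0],0],[-0.1,[0,0,0],0],[-0.1,[0,0,0],0]])

```text
time_s: 17.07
tool_pos: [0.5686, -0.2314, 0.147]
tool_rot: [[0.087, 0.996, -0.003], [0.996, -0.087, -0.002], [-0.002, -0.003, -1.0]]
contact_force: [-0.1, -0.0, -0.0]
width: 0.0413
```

Run:
```python
from h import *
st();grab("wrist","w4")
```

```text
t 17.0667 tcp [ 0.5686 -0.2314  0.147 ] origin loc [16.3 -0.4 45. ] eye loc [ 16.5  -0.3 110. ] F [-0.12 -0.02 -0.02] yaw 85.03 w 0.0413 tilt [-0.0028 -0.0019 -1.    ]
```

View pics/w4.png

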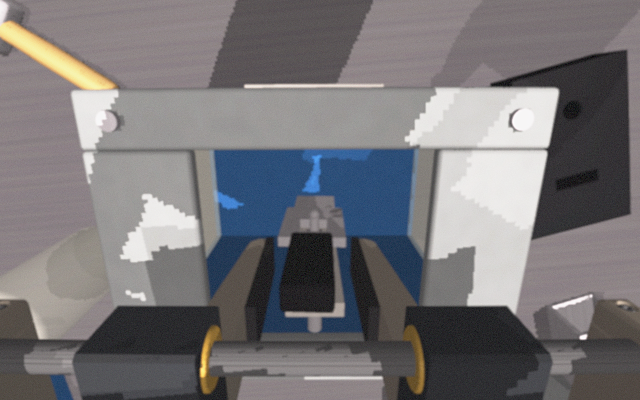

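The wrist view shows the handle (285–333, 235–310) hanging free between the open fingers, inside the frame. I'll retreat straight up.

>>> send_rows(moves=[[-0.1,[0,0,-0.003],0],[-0.1,[0,0,-0.01],0],[-0.1,[0,0,-0.02],0],[-0.1,[0,0,-0.035],0],[-0.1,[0,0,-0.055],0],[-0.1,[0,0,-0.08],0],[-0.1,[0,0,-0.11],0],[-0.1,[0,0,-0.14],0],[-0.1,[0,0,-0.17],0],[-0.1,[0,0,-0.18],0],[-0.1,[0,0,-0.18],0],[-0.1,[0,0,-0.18],0]])

```text
time_s: 18.12
tool_pos: [0.5691, -0.231, 0.3267]
tool_rot: [[0.087, 0.996, -0.003], [0.996, -0.087, -0.002], [-0.002, -0.002, -1.0]]
contact_force: [-0.8, 0.0, -0.7]
width: 0.0412
```

>>> send_rows(moves=[[-0.1,[0,-0.02,0],0],[-0.1,[0,-0.05,0],0],[-0.1,[0,-0.08,0],0],[-0.1,[0,-0.09,0],0],[-0.1,[0,-0.09,0],0],[-0.1,[0,-0.09,0],0],[-0.1,[0,-0.09,0],0]])

```text
time_s: 18.7
tool_pos: [0.4796, -0.2231, 0.3255]
tool_rot: [[0.087, 0.996, -0.004], [0.996, -0.087, -0.001], [-0.001, -0.004, -1.0]]
contact_force: [-0.1, 0.4, 0.4]
width: 0.0414
```

Run:
```python
from h import *
for t in("w5","w6"):
    C,im,d=grab("wrist",t)
    v,u=np.mgrid[0:400,0:640];P=pts(C,np.c_[u.ravel(),v.ravel()],d.ravel()).reshape(400,640,3)
    L=(P[...,:2]-CC)@RZ*1000;h=P[...,2]*1000
    k=(d>0)&(h>183)&(h<196)&(abs(L[...,0])<40)&(abs(L[...,1])<35)
    q=np.c_[L[k],h[k]];print(len(q),np.median(q,0).round(1),cv2.minAreaRect(q[:,:2].astype(np.float32)))
    if t=="w5": send=None
s=r.sense();print(s["time_s"],s["contact_force"],s["dq"].round(2))
```

```text
362 [ 14.6  -3.3 189.9] ((16.348617553710938, -3.730374336242676), (23.256973266601562, 14.298115730285645), 89.13033294677734)
363 [ 14.5  -3.3 189.9] ((16.404144287109375, -3.8142929077148438), (23.108659744262695, 14.766791343688965), 89.71725463867188)
18.8 [ 0.15793638 -0.09920823  0.2584121 ] [ 0.05 -0.22 -0.38 -0.02  0.21  0.01]
```

View pics/w6.png

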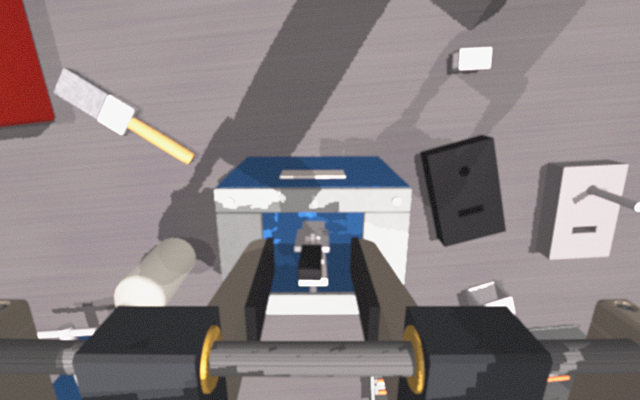

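The gauge hangs in the cabinet and nothing else is visibly moved. I'll let it settle, check it for motion, then hand in.

>>> send_rows(moves=[[-0.1,[0,0,0],0],[-0.1,[0,0,0],0],[-0.1,[0,0,0],0],[-0.1,[0,0,0],0],[-0.1,[0,0,0],0],[-0.1,[0,0,0],0],[-0.1,[0,0,0],0],[-0.1,[0,0,0],0],[-0.1,[0,0,0],0],[-0.1,[0,0,0],0],[-0.1,[0,0,0],0],[-0.1,[0,0,0],0]])

```text
time_s: 19.8
tool_pos: [0.4799, -0.2232, 0.326]
tool_rot: [[0.086, 0.996, -0.004], [0.996, -0.086, -0.001], [-0.001, -0.004, -1.0]]
contact_force: [0.1, -0.7, 0.3]
width: 0.0414
```

Run:
```python
from h import *
for t in range(8):
    C,im,d=grab("wrist",f"w7_{t}")
    v,u=np.mgrid[0:400,0:640];P=pts(C,np.c_[u.ravel(),v.ravel()],d.ravel()).reshape(400,640,3)
    L=(P[...,:2]-CC)@RZ*1000;h=P[...,2]*1000
    k=(d>0)&(abs(L[...,0])<40)&(abs(L[...,1])<35)
    f=lambda a,b:[np.round(x,1) for x in cv2.minAreaRect(L[k&(h>a)&(h<b)].astype(np.float32))]
    n=k&(h>132)&(h<180)&(L[...,0]<14);print(f(183,196),[ (z,L[...,1][n&(abs(h-z)<5)].mean().round(1)) for z in(145,175) if (n&(abs(h-z)<5)).sum()>3])
```

```text
[array([16.1, -3.4]), array([24. , 14.4]), np.float64(88.8)] [(145, np.float64(-1.8)), (175, np.float64(-2.9))]
[array([16. , -3.4]), array([13.5, 24.2]), np.float64(0.3)] [(145, np.float64(-1.6)), (175, np.float64(-3.1))]
[array([15.9, -3.3]), array([13.6, 24.3]), np.float64(0.9)] [(145, np.float64(-1.9)), (175, np.float64(-2.6))]
[array([16.1, -3.4]), array([24.2, 13.9]), np.float64(89.9)] [(145, np.float64(-1.7)), (175, np.float64(-2.3))]
[array([16.1, -3.3]), array([13.9, 24.2]), np.float64(1.0)] [(145, np.float64(-1.8)), (175, np.float64(-2.4))]
[array([16. , -3.4]), array([24.1, 14. ]), np.float64(89.9)] [(145, np.float64(-1.8)), (175, np.float64(-2.3))]
[array([15.9, -3.4]), array([13.7, 24.3]), np.float64(0.3)] [(145, np.float64(-1.8)), (175, np.float64(-3.0))]
[array([15.9, -3.3]), array([14. , 24.3]), np.float64(0.8)] [(145, np.float64(-1.9)), (175, np.float64(-3.0))]
```

At rest: tilt is about 2° and the eye is about 1 mm off the centre line. Handing in.

```bash
python3 -c "
from h import *
print(r.close_job())"
```

```text
the job is handed in; nothing more can be done
None
```

The gauge is hanging by its eye on the hook inside the cabinet, released and at rest. I handed the job in at about 20 s on the robot's clock; no verdict is reported.

- **What I did:** I lifted the gauge from the grey stand and lowered it through the opening. I felt the hook bar with the blade's bottom edge: its top is at about 121 mm, pressing about 5 N at most, and the camera had put it at 121 mm too. I passed the eye over the tip 65 mm below that contact height and lowered until the hook carried the full weight. Then I opened the fingers to 41 mm and retreated straight up.
- **Last checks:** The handle stayed put to within 0.2 mm over 8 frames. The gauge leans about 2° sideways and its plate is within about 1° of parallel to the strip. The eye is about 18 mm from the strip's face and about 1 mm off its centre line. It was about 110 mm above the table when I let go.
- **Forces and surroundings:** I saw no sign of touching the frame; readings away from the hook stayed at the gauge's weight plus noise. I checked the other objects only by eye in the last picture, which does not show all of them; those in view looked unmoved.
- **Disagreements:** The fixed cameras placed things up to 3 mm off in y from the wrist camera. I used the wrist camera's values.

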